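# Hang the slide basket up to drip

### The arm

A 6-joint arm with a two-finger parallel gripper is mounted at the origin on the work surface. World frame = base frame: x ahead of the robot, y to its left, z up, the work surface at z = 0. Lengths are in m, angles in rad, forces in N, time in s.
With the tool pointing down it reaches from about 0.275 to 0.725 m from the base axis. Payload 15.9 kg.
Tool frame: the origin (TCP) lies between the finger pads; the fingertips stand 22 mm ahead of it and the grasp point (between the pads) lies 3 mm ahead of it; y points along the fingers, z is the direction in which the jaws open and shut, and the axes are right-handed (so a half turn about y gives the same grasp; the last joint's range is limited). The gripper opens to 85 mm and grips with 20 to 120 N. Pads are 22 mm wide; open, the fingers measure 114 mm over their backs; the gripper's body (76 mm by 85 mm) begins 54 mm behind the grasp point. The pads swing forward as they close: fully open they stand 13 mm farther back than shut.
Start: joints at [-1.286, 0.213, -0.034, 1.323, 0, 1.571], TCP at [0.14, -0.48, 0.253] pointing down, gripper open.
Joint ranges: [-2.98, 2.98], [-0.74, 1.72], [-1.14, 1.35], [-2.1, 2.04], [-1.57, 1.44], [-3.14, 3.14]. Speed limits (rad/s): [1.89, 1.89, 2.39, 2.57, 3.14, 3.14].

### API

Orientations are given as a 3x3 rotation matrix whose columns are the frame's x, y, z axes.
In Python, from bench import arm, effector, planner, get_obs, optics gives the robot as it stands. The module is installed in compiled form; this text tells all that it offers. Calls block until the motion is done:
- arm.move_pose(position, orientation): joint-space move of the TCP to a pose.
- arm.move_l(position, rot=None, feed=0.15, stop_force=None): straight line of the TCP; rot=None keeps the orientation; feed is the mean speed in m/s. With stop_force (N) it stops when the force on the tool has changed by that much, and returns True; else False.
- arm.movej(angles): joint-space move.
- effector.command_gripper(opening): finger opening in m; the grip force is fixed at half the most; returns when the fingers have stopped.
- arm.hold(seconds).
- planner.ik(position, orientation): joint angles nearest the present ones, or None.
- get_obs(): the state.
- optics.camera(name): name is "side" or "top" or "wrist"; returns a dict with "frame" (384x512x3 uint8, red, green, blue), "fx", "fy", "cx", "cy" (pixels), "T" (4x4, takes a point from camera to world coordinates). Camera axes: x right, y down, z forward; pixel columns grow to the right and rows downward; lengths in m; the calibration is good to about 2 mm. A picture is of the moment at which its call begins. There is no depth.
A pose or a line that the arm cannot do raises arm.MotionError and nothing moves.
- arm.close_job(): hands the job in, once; it reports no verdict.
The state is a dict: "t": time; "joint_pos": joint angles; "qd": joint speeds; "joint_efforts": joint torques, N m; "ee_pos": TCP position; "orientation": TCP orientation; "contact_force": force on the tool from outside, world axes, zero at the start; "moment": the same for the moment, N m; "opening": finger opening in m.
Only numpy, scipy, OpenCV 4.12 (cv2) and the standard library are available. Lean on these libraries where they do the work, as an engineer would, in place of code of your own. Each camera call takes 0.05 s, during which the arm holds its last target. There are 200 camera calls.

### The job

Lift the steel slide basket out of the glass rinse bath and hang it by its handle in the dip of the drip hook on the retort stand, near the middle of the handle so that it hangs level, and leave it hanging still. Feel for the hook and set the basket down on it gently: do not press hard on the stand, do not let the basket drop or tip over, and leave the bottles and the beaker alone.

Things in the scene. Friction and masses are not known exactly. Their poses are not given: they have to be found in the camera images.
- basket: Open wire slide basket of plain steel, 70 (x) by 140 (y) by 50 mm high, about 0.3 kg, glass slides standing in it. Origin: centre of its underside; z up, y along its length. A rigid handle stands over it in its y-z plane: two uprights at y = +-68 mm and a straight top bar. The window between rim and bar is 132 mm wide and reaches from 50 to 116 mm above the underside.
- bail (a point): Middle of the handle's top bar: a straight steel bar 140 mm long (y), 6 x 6 mm, centre line 119 mm above the basket's underside; axes as the basket's. Best pinched across (fingers closing along x) about 38 mm to either side of the middle, which must stay free for the hook.
- bath: Glass rinse bath, an empty open box fixed to the bench, 120 (x) by 190 (y) by 80 mm high, wall and floor 5 mm. Origin: centre of its underside. The basket stands in it, lengthwise along y.
- stand: Retort stand fixed to the bench. Origin: foot of its 12 mm rod at bench level; z up; rod 340 mm high. Base plate 220 x 140 x 12 mm, x = -180 to +40. A clamp tight on the rod carries the drip hook, 8 mm round steel in the stand's x-z plane, pointing to -x. The clamp's height differs each time and is NOT reported: the hook must be found by touch or by eye (see under_hook, rod_top).
- under_hook (a point): Point on the base plate straight below the hook's dip: stand x = -130, y = 0, z = 12 mm; axes as the stand's. Hook centre line (x, height) with S the unknown height, 165 to 275 mm: level arm (0, S+22) to (-108, S+22), dip (-124, S), (-136, S), then (-150, S+22), tip end (-152, S+30). The bar's centre line rests at S+7 in the dip.
- rod_top (a point): Top centre of the stand's rod, 340 mm above the bench. The level arm's upper face is at S+26 mm, the tip's top at S+34; touching the arm from above near stand x = -92 tells S. To hang, the tip passes under the handle's bar and over the basket's rim, the basket moving along the stand's +x; then the bar is lowered into the dip.
- white_bottle: White plastic reagent bottle, 70 mm across, 170 mm high; origin centre of underside. Leave alone.
- amber_bottle: Amber glass bottle, 64 mm across, 150 mm high; origin centre of underside. Leave alone.
- beaker: White porcelain beaker, 70 mm across, 85 mm high; origin centre of underside. Leave alone.
Mind the look-alikes: they are no part of the job. Leave any purple, turquoise or yellow look-alike of the basket alone.

How it is judged:
At the end, for the whole second after the job is handed in: The basket hangs on the stand's hook by its handle: the middle of the bar is within 15 mm (along each of the stand's x and y) of the seat of the hook's dip and 155 to 295 mm above the bench, the hook carries its weight, its tilt is under 0.2 rad, and it is still (below 0.05 m/s and 0.5 rad/s) (x of bail in the frame of under_hook between -0.015 and 0.015 m and y of bail in the frame of under_hook between -0.015 and 0.015 m and height (world z) of bail between 0.155 and 0.295 m and angle between basket's own z axis and vertical below 0.2 rad and contact force between basket and stand above 1 N and linear speed of basket below 0.05 m/s and angular speed of basket below 0.5 rad/s); the robot touches nothing.
It fails at once if basket dropped: it moves faster than 0.45 m/s while no finger touches it (linear speed of basket above 0.45 m/s and contact force between the fingers and basket below 0.01 N).
It fails at once if basket tipped by more than 0.45 rad (angle between basket's own z axis and vertical above 0.45 rad).
It fails at once if basket pressed on the stand with more than 30 N (contact force between basket and stand above 30 N).
It fails at once if robot pressed on the stand with more than 40 N (contact force between any of the arm, the fingers and stand above 40 N).
It fails at once if a bottle or the beaker moved over 30 mm or tipped ((distance of white_bottle from where it was at the start of the episode above 0.03 m or angle between white_bottle's own z axis and vertical above 0.35 rad) or (distance of amber_bottle from where it was at the start of the episode above 0.03 m or angle between amber_bottle's own z axis and vertical above 0.35 rad) or (distance of beaker from where it was at the start of the episode above 0.03 m or angle between beaker's own z axis and vertical above 0.35 rad)).
It also fails if it takes over 64 s, if anything falls off the work surface, if the arm or the gripper's body presses on something with over 40 N, if the wrist force passes 120 N, or if a joint passes its speed limit or range.

## Working session

There is one attempt and no reset: what is moved stays moved. The work goes in short steps, each a Python script; the robot and the scene stay as the last script left them, time stands still between calls to the robot, and variables do not carry over. Pictures are saved under pics/ and viewed, about 8 in all and at most 12, crops included, and the job is handed in when it is done.

```bash
mkdir -p pics
python3 - <<'E'
from bench import arm, effector, planner, get_obs, optics
import cv2, numpy as np, pickle
d={}
for n in ("side","top","wrist"):
    c=optics.camera(n); d[n]=c
    cv2.imwrite(f"pics/a_{n}.png",c["frame"][:,:,::-1])
    print(n,c["fx"],c["fy"],c["cx"],c["cy"]); print(np.round(c["T"],3).tolist())
pickle.dump(d,open("a.pkl","wb"))
o=get_obs(); print(o["t"],o["ee_pos"],np.round(o["orientation"],3).tolist(),o["opening"])
E
```

```text
side 394.2772234388515 394.2772234388515 255.3881764497573 189.80635528759555
[[0.999, -0.022, 0.025, 0.475], [-0.032, -0.519, 0.854, -1.011], [-0.006, -0.854, -0.52, 0.774], [0.0, 0.0, 0.0, 1.0]]
top 369.5858498431849 369.5858498431849 251.34556730029448 196.30500912157544
[[-0.021, -0.996, 0.083, 0.406], [-1.0, 0.021, 0.003, -0.084], [-0.004, -0.083, -0.997, 1.354], [0.0, 0.0, 0.0, 1.0]]
wrist 334.04935928486304 334.04935928486304 258.4553126515716 187.4879635809543
[[0.281, -0.927, -0.249, 0.201], [-0.96, -0.272, -0.072, -0.46], [-0.0, 0.259, -0.966, 0.374], [0.0, 0.0, 0.0, 1.0]]
0.15 [ 0.14041607 -0.47963706  0.25293903] [[-0.96, -0.0, 0.281], [-0.281, 0.001, -0.96], [0.0, -1.0, -0.001]] 0.08557136000519178
```

View pics/a_top.png

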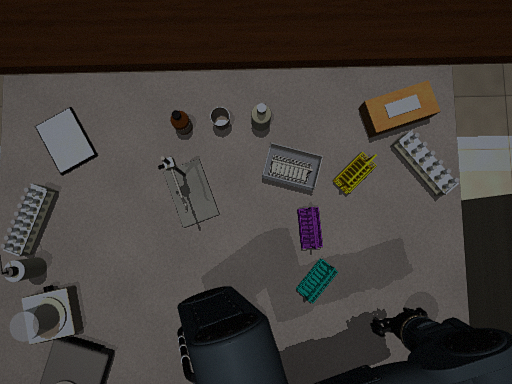

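View pics/a_side.png

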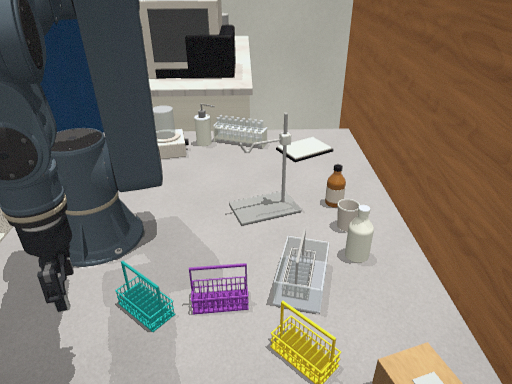

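Four baskets are in view in the top image: steel/grey in the bath at (292,168), yellow (355,173), purple (311,228), turquoise (316,280). The plain steel one standing in the glass bath is the one meant. The stand is at about (190,190), with its rod top near (167,163). I'll confirm with one enlarged crop.

Run:
```python
import cv2, numpy as np
t=cv2.imread("pics/a_top.png"); s=cv2.imread("pics/a_side.png")
def crop(i,x0,y0,w,h,f): return np.clip(cv2.resize(i[y0:y0+h,x0:x0+w],None,fx=f,fy=f,interpolation=cv2.INTER_CUBIC).astype(float)*1.5,0,255)
# top row: stand / bath from top ; bottom row: from side
A=np.hstack([crop(t,145,145,100,75,4),crop(t,245,130,100,75,4)])
B=np.hstack([crop(s,220,100,100,75,4)[:300],crop(s,255,220,100,75,4)])
cv2.imwrite("pics/b.png",np.vstack([A,B]))
```

```text
[ WARN:0@0.087] global loadsave.cpp:1063 imwrite_ Unsupported depth image for selected encoder is fallbacked to CV_8U.
```

View pics/b.png

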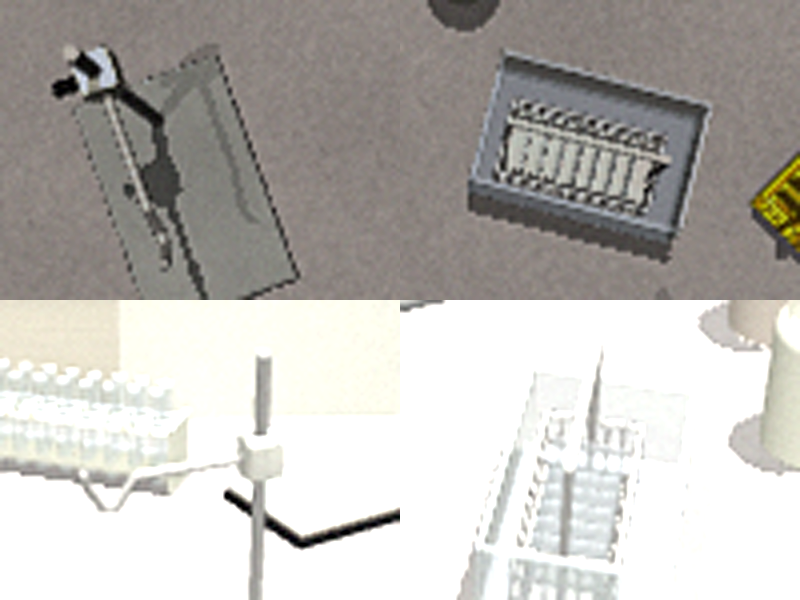

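The crop confirms it: the steel basket stands in the bath, its bar running from top px ~(272.5,160.5) to (312.5,170). The hook goes from the clamp to its tip at ~(186,211). In the side view the dip bottom is at ~(248,151) and the tip at (240.6,143). Next I cast rays.

```bash
cat > h.py <<'E'
import numpy as np
def ray(c,u,v):
    d=c["T"][:3,:3]@np.array([(u-c["cx"])/c["fx"],(v-c["cy"])/c["fy"],1]); return c["T"][:3,3],d
def onz(c,u,v,z):
    o,d=ray(c,u,v); return o+d*(z-o[2])/d[2]
def tri(r):
    A=np.zeros((3,3));b=np.zeros(3)
    for o,d in r:
        d=d/np.linalg.norm(d);P=np.eye(3)-np.outer(d,d);A+=P;b+=P@o
    p=np.linalg.solve(A,b); return p,[np.linalg.norm(np.cross(p-o,d/np.linalg.norm(d))) for o,d in r]
def proj(c,p):
    q=np.linalg.inv(c["T"])@np.r_[p,1]; return q[0]/q[2]*c["fx"]+c["cx"],q[1]/q[2]*c["fy"]+c["cy"]
E
python3 - <<'E'
import pickle,cv2,numpy as np
from h import *
np.set_printoptions(precision=4,suppress=True)
d=pickle.load(open("a.pkl","rb"));t=d["top"];s=d["side"]
f=lambda X,Y,x0,y0:((X+.5)/4-.5+x0,(Y+.5)/4-.5+y0)
a=onz(t,*f(108,122,245,130),.127);b=onz(t,*f(270,160,245,130),.127)
print("bar",a,b,np.linalg.norm(a-b),(a+b)/2)
print("bath rim",[onz(t,*f(X,Y,245,130),.08)[:2] for X,Y in((103,50),(310,105),(72,183),(275,232))])
# base plate from corners; rod top; hook
c=[onz(t,*f(X,Y,145,145),.012) for X,Y in((218,55),(298,275),(72,107))]
print("base corners",c,np.linalg.norm(c[0]-c[1]),np.linalg.norm(c[0]-c[2]))
rt=tri([ray(t,*f(70,50,145,145)),ray(s,*f(263,55,220,100))]);print("rodtop",rt, onz(s,*f(263,55,220,100),.34),onz(t,*f(70,50,145,145),.34))
print("tip",tri([ray(t,*f(165,268,145,145)),ray(s,*f(82,171,220,100))]))
print("dip",tri([ray(t,*f(157,232,145,145)),ray(s,*f(110,204,220,100))]))
print("arm start",tri([ray(t,*f(108,95,145,145)),ray(s,*f(240,162,220,100))]))
E
```

```text
bar [ 0.6279 -0.1513  0.127 ] [ 0.5928 -0.2861  0.127 ] 0.13923123502075746 [ 0.6104 -0.2187  0.127 ]
bath rim [array([ 0.7002, -0.1512]), array([ 0.6476, -0.3303]), array([ 0.5835, -0.1213]), array([ 0.537, -0.296])]
base corners [array([0.661 , 0.1086, 0.012 ]), array([0.4573, 0.0378, 0.012 ]), array([0.6157, 0.243 , 0.012 ])] 0.21561558195040173 0.1418011116797499
rodtop (array([0.6046, 0.1653, 0.3364]), [np.float64(0.00038014061424587406), np.float64(0.0003801406142461142)]) [0.6032 0.1555 0.34  ] [0.6043 0.1644 0.34  ]
tip (array([0.4578, 0.1132, 0.2636]), [np.float64(0.0029335137580677032), np.float64(0.0029335137580677145)])
dip (array([0.483 , 0.1252, 0.2294]), [np.float64(0.0009612542753676491), np.float64(0.0009612542753676821)])
arm start (array([0.5875, 0.1581, 0.2487]), [np.float64(0.00037015252318071127), np.float64(0.00037015252318059607)])
```

Measured: stand yaw ≈ 0.334, with the rod at (0.603,0.164), consistent with the plate edge, rod top and hook tip. S ≈ 0.229. Bar middle is (0.610,-0.219) with the basket's y axis along (0.252,0.968). I move to hover over the -y pinch point and refine with the wrist camera.

```bash
cat >> h.py <<'E'
def R(yaw): # tool down, jaws along the basket x axis at this yaw
    z=np.array([np.cos(yaw),np.sin(yaw),0]);y=np.array([0,0,-1.]);return np.c_[np.cross(y,z),y,z]
MID=np.array([.6104,-.2187]);BY=np.array([.252,.968]);BYAW=-.255
E
python3 - <<'E'
from bench import arm, effector, planner, get_obs, optics
import cv2,pickle
from h import *
g=MID-.038*BY
arm.move_pose([*g,.247],R(BYAW))
c=optics.camera("wrist");pickle.dump(c,open("w1.pkl","wb"))
f=c["frame"][:,:,::-1].copy();cv2.imwrite("pics/c_raw.png",f)
for k in(-.07,0,.07): print(k,np.round(proj(c,[*(MID+k*BY),.127]),1))
o=get_obs();print(o["t"],o["ee_pos"],o["joint_pos"])
E
```

```text
-0.07 [261.4 227.4]
0 [261.5 136.2]
0.07 [261.5  30. ]
2.0583 [ 0.6002298  -0.25649673  0.24725449] [-4.03771357e-01  5.51710324e-01  4.42732719e-01  1.46155821e+00
 -1.59865152e-04  1.42379004e+00]
```

View pics/c_raw.png

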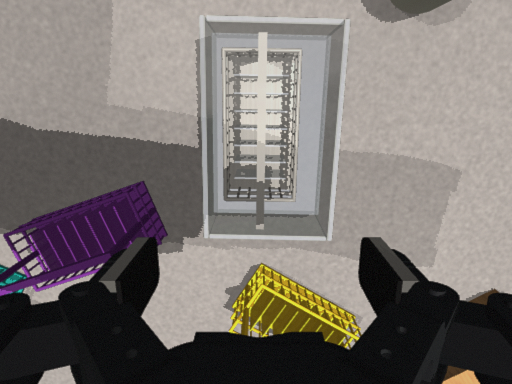

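The wrist image shows the bar from (263,32) to (260,229), against predictions of (261.5,30) and (261.4,227). They agree within about 2 mm, so I grasp, lift and carry.

Run:
```python
from bench import arm, effector, planner, get_obs, optics
import cv2
from h import *
g=MID-.038*BY
print(arm.move_l([*g,.127],feed=.08,stop_force=8))
f0=get_obs()["contact_force"]
effector.command_gripper(0.0)
o=get_obs();print(o["opening"],o["ee_pos"],o["contact_force"]-f0)
arm.move_l([*g,.15],feed=.03)
arm.move_l([*g,.29],feed=.08)
arm.hold(.4)
o=get_obs();print(o["t"],o["opening"],o["ee_pos"],o["contact_force"]-f0,o["moment"])
for n in("side","wrist"):
    cv2.imwrite(f"pics/d_{n}.png",optics.camera(n)["frame"][:,:,::-1])
a=cv2.imread("pics/d_side.png")[90:330,200:400];b=cv2.imread("pics/d_wrist.png")
cv2.imwrite("pics/d.png",np.hstack([cv2.resize(a,(400,480)),cv2.resize(b,(400,300),interpolation=cv2.INTER_AREA)[:, :].repeat(1,0) if 0 else cv2.copyMakeBorder(cv2.resize(b,(400,300)),0,180,0,0,cv2.BORDER_CONSTANT)]))
```

```text
False
0.0046070494039021845 [ 0.60102514 -0.25554129  0.12713602] [ 2.03195325 -0.44119432  0.78378035]
7.6417 0.004422689930414696 [ 0.6008347  -0.25547501  0.28998345] [ 0.60795253  0.48993042 -2.78578427] [-0.18167312  0.03796501 -0.0047941 ]
```

View pics/d.png

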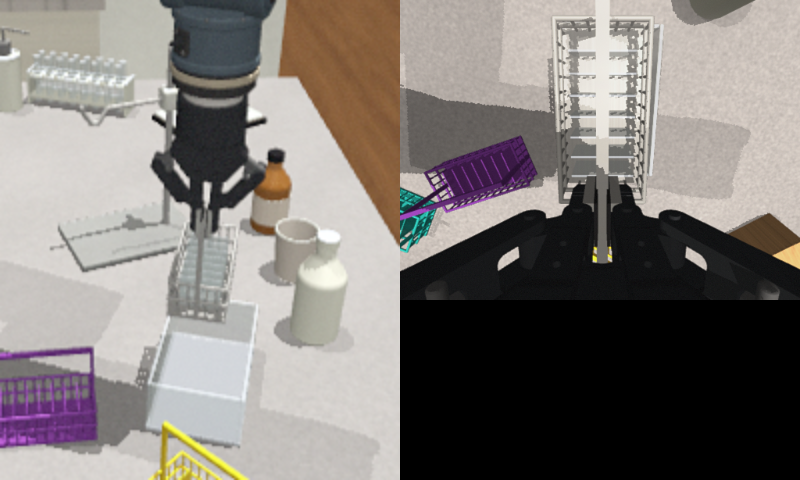

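The basket is lifted, the grip holds (2.8 N) and it looks about level. Now I carry it to the point in front of the hook tip, turn it to the stand's yaw, and look.

```bash
cat >> h.py <<'E'
ROD=np.array([.603,.164]);SYAW=.334;SX=np.array([np.cos(SYAW),np.sin(SYAW)]);SY=np.array([-SX[1],SX[0]])
def G(x,y=0): return ROD+x*SX+(y-.038)*SY   # TCP xy for bar middle at stand x,y
E
python3 - <<'E'
from bench import arm, effector, planner, get_obs, optics
import cv2,pickle
from h import *
arm.move_l([*G(-.215),.288],rot=R(SYAW),feed=.10)
arm.hold(.3)
d={n:optics.camera(n) for n in("side","wrist")};pickle.dump(d,open("e.pkl","wb"))
b=np.ascontiguousarray(d["wrist"]["frame"][:,:,::-1]);a=np.ascontiguousarray(d["side"]["frame"][60:260,140:340,::-1])
cv2.imwrite("pics/e.png",np.hstack([b[:, :400],cv2.resize(a,(384,384),interpolation=cv2.INTER_CUBIC)]))
o=get_obs();print(o["t"],o["ee_pos"],o["contact_force"],o["opening"])
for x,z in((-.152,.259),(-.13,.229),(-.108,.251)): 
  for n in d: print(n,x,np.round(proj(d[n],[*(ROD+x*SX),z]),1))
for k in(-.07,0,.07): print(k,np.round(proj(d["wrist"],[*(G(-.215)+(.038+k)*SY),.288]),1),np.round(proj(d["side"],[*(G(-.215)+(.038+k)*SY),.285]),1))
E
```

```text
11.95 [0.41235601 0.05760511 0.28801362] [ 0.24116168  0.17867306 -2.66213641] 0.004072888416974573
side -0.152 [239.7 143.7]
wrist -0.152 [399.8 163.1]
side -0.13 [246.5 151.3]
wrist -0.13 [417.8 152.7]
side -0.108 [253.  143.8]
wrist -0.108 [485. 160.]
-0.07 [261.6 337.7] [226.8 148.3]
0 [262.  177.7] [219.9 139.1]
0.07 [262.7 -36.9] [213.6 130.7]
```

View pics/e.png

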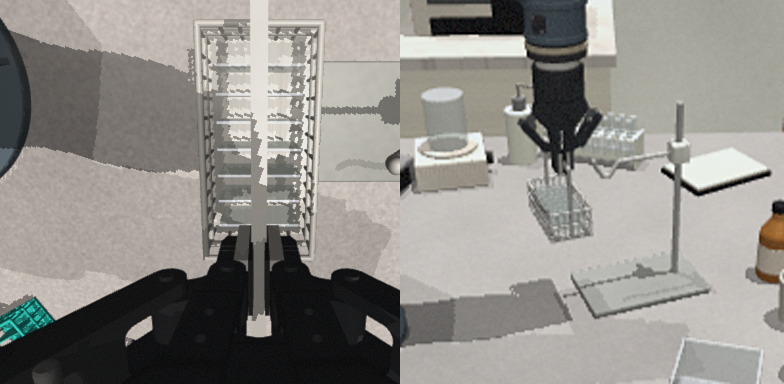

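The basket hangs level in front of the hook. The tip appears at wrist px ~(393,163), where I predicted (400,163). I look at the right-hand part of the same wrist picture for the hook's line.

Run:
```python
import pickle,cv2,numpy as np
from h import *
d=pickle.load(open("e.pkl","rb"))
w=np.ascontiguousarray(d["wrist"]["frame"][90:240,362:512,::-1]);s=np.ascontiguousarray(d["side"]["frame"][120:180,230:290,::-1])
r=lambda i:cv2.resize(i,(400,400),interpolation=cv2.INTER_CUBIC)
cv2.imwrite("pics/f.png",np.hstack([r(w),r(s)]))
```

```text
(no output)
```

View pics/f.png

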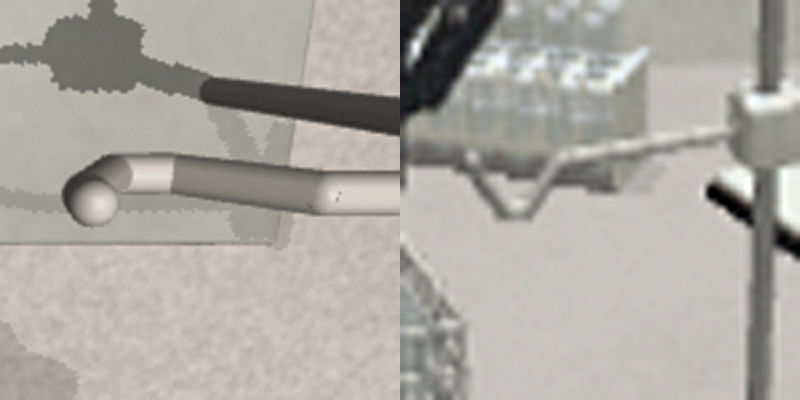

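The hook tip is at wrist px (397,165), the dip at (419,154.5) and the arm corner at (481,162). All are within ~3 px (about 1-2 mm) of my model. I triangulate with the side view to refine it, then approach.

Run:
```python
import pickle
from h import *
d=pickle.load(open("e.pkl","rb"));w,s=d["wrist"],d["side"]
# the tip's end is seen as a ball; dip and corner are centre lines
for n,a,b in(("tip",(396.9,165),(240.5,142.6)),("dip",(419,154.5),(247.2,151.4)),("corner",(481.2,162.4),(254.7,143.3))):
    p,r=tri([ray(w,*a),ray(s,*b)]);q=p[:2]-ROD;print(n,np.round(p,4),"stand xy",np.round([q@SX,q@SY],4),np.round(r,4))
```

```text
tip [0.4598 0.1135 0.2618] stand xy [-0.1519 -0.0008] [0.0023 0.0023]
dip [0.4819 0.1208 0.2285] stand xy [-0.1286 -0.0011] [0.0004 0.0004]
corner [0.5038 0.1278 0.2509] stand xy [-0.1056 -0.0017] [0.0033 0.0033]
```

S ≈ 0.229, with offsets of about 1 mm. I go in along +x over the tip, then lower slowly until the force changes.

Run:
```python
from bench import arm, effector, planner, get_obs, optics
import cv2,pickle
from h import *
print(arm.move_l([*G(-.215,-.001),.283],feed=.05))
print("in",arm.move_l([*G(-.129,-.001),.283],feed=.04,stop_force=4))
arm.hold(.4);f0=get_obs()["contact_force"]
print("down",arm.move_l([*G(-.129,-.001),.244],feed=.03,stop_force=2))
print("touch",arm.move_l([*G(-.129,-.001),.230],feed=.008,stop_force=1.5))
arm.hold(.3)
o=get_obs();print(o["t"],o["ee_pos"],o["contact_force"]-f0,o["contact_force"],o["moment"])
d={n:optics.camera(n) for n in("side","wrist")};pickle.dump(d,open("g.pkl","wb"))
b=np.ascontiguousarray(d["wrist"]["frame"][:,100:500,::-1]);a=np.ascontiguousarray(d["side"]["frame"][80:220,190:330,::-1])
cv2.imwrite("pics/g.png",np.hstack([b,cv2.resize(a,(384,384),interpolation=cv2.INTER_CUBIC)]))
```

```text
False
in False
down False
touch True
17.2333 [0.49342962 0.0847447  0.24137425] [-1.78551701 -0.09890359  2.38267004] [-1.86819298 -0.1683557  -1.23363141] [-0.028415    0.04141024  0.04798546]
```

View pics/g.png

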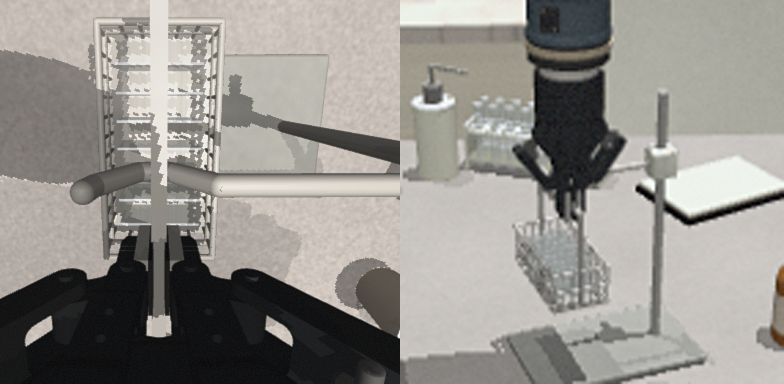

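The bar is in the dip, with the hook at mid-handle. The -1.8 N in x says it leans on the dip's +x slope. I shift back 2 mm and settle it.

Run:
```python
from bench import arm, effector, planner, get_obs, optics
from h import *
p=lambda s:(lambda o:print(s,round(o["t"],2),np.round(o["ee_pos"],4),np.round(o["contact_force"],2)))(get_obs())
arm.move_l([*G(-.1315,-.001),.2414],feed=.01);arm.hold(.2);p("shift")
print(arm.move_l([*G(-.1315,-.001),.235],feed=.005,stop_force=1.5));arm.hold(.3);p("down")
```

```text
shift 17.88 [0.4915 0.084  0.2414] [-0.83 -0.79 -1.23]
True
down 18.56 [0.4913 0.084  0.2405] [2.49 0.13 2.26]
```

Now it leans slightly on the other slope, so the seat is at about stand x = -0.130. I centre there and release.

Run:
```python
from bench import arm, effector, planner, get_obs, optics
import cv2,pickle
from h import *
p=lambda s:(lambda o:print(s,round(o["t"],2),np.round(o["ee_pos"],4),np.round(o["contact_force"],2),o["opening"]))(get_obs())
arm.move_l([*G(-.1304,-.001),.2403],feed=.005);arm.hold(.3);p("centred")
effector.command_gripper(.02);arm.hold(.3);p("ajar")
effector.command_gripper(.06);arm.hold(.3);p("open")
d={n:optics.camera(n) for n in("side","wrist")};pickle.dump(d,open("i.pkl","wb"))
b=np.ascontiguousarray(d["wrist"]["frame"][:,100:500,::-1]);a=np.ascontiguousarray(d["side"]["frame"][80:220,190:330,::-1])
cv2.imwrite("pics/i.png",np.hstack([b,cv2.resize(a,(384,384),interpolation=cv2.INTER_CUBIC)]))
```

```text
centred 19.3 [0.4923 0.0843 0.2402] [-5.   -2.24  3.56] 0.004644256006204562
ajar 19.9 [0.4926 0.0844 0.2403] [-0.81  0.34 -0.56] 0.019553689885700748
open 20.67 [0.4926 0.0844 0.2403] [ 0.87 -0.27 -0.59] 0.059708520920258766
```

View pics/i.png

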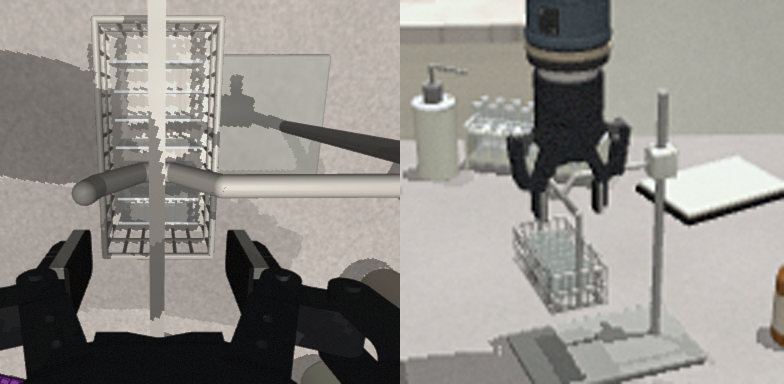

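It hangs free between the open fingers. I retreat straight up and check from a distance.

Run:
```python
from bench import arm, effector, planner, get_obs, optics
import cv2,pickle
from h import *
arm.move_l([*G(-.1304,-.001),.30],feed=.04)
arm.move_l([*G(-.1304,-.001),.38],feed=.1)
arm.hold(1.0)
d={n:optics.camera(n) for n in("side","wrist")};arm.hold(.4);w2=optics.camera("wrist")
df=np.abs(w2["frame"].astype(int)-d["wrist"]["frame"]).max(2);print("changed px",(df>40).sum())
pickle.dump(d,open("j.pkl","wb"));print(get_obs()["t"])
b=np.ascontiguousarray(d["wrist"]["frame"][:,100:500,::-1]);a=np.ascontiguousarray(d["side"]["frame"][110:210,200:300,::-1])
cv2.imwrite("pics/j.png",np.hstack([b,cv2.resize(a,(384,384),interpolation=cv2.INTER_CUBIC)]))
for k in(-.07,0,.07): print(k,np.round(proj(d["wrist"],[*(ROD-.129*SX+(k-.001)*SY),.239]),1),np.round(proj(d["side"],[*(ROD-.129*SX+(k-.001)*SY),.239]),1))
```

```text
changed px 36
24.9083
-0.07 [262.4 220.6] [254.8 157.7]
0 [262.7 136.1] [246.9 148.5]
0.07 [263.   39.1] [239.7 140. ]
```

View pics/j.png

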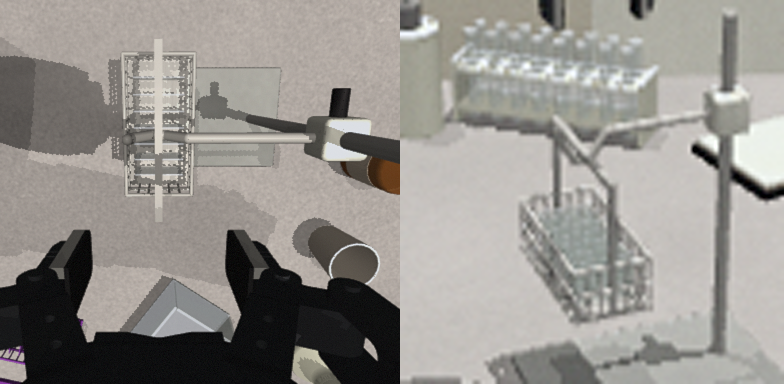

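The bar ends are at wrist (258,38)/(258,222) and side (240,140.5)/(255.5,158). The prediction for a level, centred bar was (263,39)/(262,221) and (240,140)/(255,158). So the basket is level, centred to ~1 mm in y and ~3 mm in x, and still. I hand in.

```bash
python3 -c "
from bench import arm
arm.close_job()"
```

```text
the job is handed in; nothing more can be done
```

The steel basket is out of the rinse bath and hanging by its handle in the dip of the drip hook, and I've handed the job in; no verdict was reported. I pinched the handle 38 mm from its middle, passed it over the hook's tip and lowered it until the force changed. I then centred it in the dip, released it and backed the arm away upwards.

**Last checks:**
- **Position and level:** with the arm clear, the bar's ends matched a level bar in the side and wrist views. It sat about 1 mm off in the stand's y and about 3 mm in x, against the 15 mm allowed.
- **Stillness:** two wrist pictures taken about 0.4 s apart were nearly identical (36 changed pixels).
- **Time:** about 25 s of the 64 s were used.
- **Hook height:** the cameras gave S of about 0.229 m. Touch came about 2–3 mm higher than that predicts, consistent with the bar resting on the dip's slopes and with the calibration error.
- **Forces:** the first set-down leaned on one slope and my correction on the other. The wrist reading while seating stayed at about 7 N or less, including the basket's 2.8 N weight when carried.
- **Bottles and beaker:** I made no contact with them that I noticed, but I didn't measure their positions afterwards.

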